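# Clamp the brown whetstone in its ratchet holder

### The job

Lay the brown whetstone lengthwise on the two black rubber rests of the blue holder, centred and close up to (about 1 cm or less from) the fixed end stop, and let go of it. Then pump the red trigger towards the black handle, without pushing the jaw itself, until the orange sprung pad meets the stone and is pressed about half-way in, never hard, or the stone chips. Finish while still holding the trigger squeezed like that, because the clamp slackens when it is let go, and leave everything else where it is.

Things in the scene. Friction and masses are not known exactly. Their poses are not given: they have to be found in the camera images.
- stone_mid (a point): Centre of the brown (red-brown) whetstone, a loose block 150 x 50 x 25 mm, about 0.4 kg, lying flat on the worktop at the start. x along its 150 mm length, y across its 50 mm width, z up. It is the same either way round.
- stone2_mid (a point): Centre of another whetstone, dark grey-green, also 150 x 50 x 25 mm; a bystander to leave alone. The two stones may change places.
- seat (a point): Point on top of the fixed holder's rubber rests, 20 mm above the worktop; x along the holder from trigger to end stop, z up. The stone lies here, length along x, centre 12.5 mm above. End stop face at x = +75 mm (50 mm wide, top 42 mm above worktop). Rests at x = +-45 mm, 36 mm wide; base plate 64 mm wide, 8 mm high. Leave the stone's end 1 to 15 mm short of the stop: the jaw pushes it home.
- pad_face (a point): Centre of the front face of the orange pad (48 mm wide, 24 mm high, 30 mm above the worktop) on the moving jaw; it travels along the holder's x towards the end stop. At the start 25 to 55 mm lie between it and the near end of a stone set against the stop.
- pad (a joint): How far the orange pad is pushed back into the jaw against its springs: 0 is fully out, 0.016 m is fully pressed in (solid). 1 N per mm, so 0.008 means the stone is pressed with 8 N.
- jaw (a joint): Travel of the jaw and its toothed bar, m, growing towards the end stop, up to 0.075. The trigger drives it by a pawl on 5 mm teeth. Only its friction (3 N) keeps it when the trigger returns, so on release the clamping force falls to about 3 N or less.
- trigger (a joint): Travel of the red trigger towards the handle, m: 0 released, 0.020 fully squeezed; slides straight along the holder's x, return spring 3 to 5 N. The jaw follows one to one once the pawl has caught a tooth (up to 5 mm lost at the start of each squeeze), so several squeezes are needed. Takes about 8 N with the jaw free, 16 N with the pad half-way in.
- trigger_mid (a point): Centre of the trigger's grip, 85 mm above the worktop: an upright red bar 12 mm thick along the holder's x, 22 mm wide, top 112 mm above the worktop. Moves with the trigger.
- handle_mid (a point): Centre of the handle, 85 mm above the worktop: an upright black bar 14 mm thick along x, 22 mm wide, top 112 mm above the worktop, fixed. It stands on the jaw side of the trigger; their outer faces are 50 mm apart released, 30 mm squeezed. Both bars are clear down to 60 mm above the worktop.
- squeeze_mid (a point): Fixed point half-way between the outer faces of handle and FULLY squeezed trigger, 85 mm above the worktop; axes as the seat. The handle never gives way, so a hand whose fingers close equally should be centred here, closing along x, opened over 70 mm: the handle's outer face is at x = +15 mm, the trigger's at -35 mm released, -15 mm squeezed.
- holder: The holder, fixed to the table, 355 mm long; origin under the middle of its base plate on the worktop, x from trigger to end stop. Seat at x = +75 mm, squeeze point at x = -120 mm. The toothed bar sticks out up to 30 mm beyond the trigger end.
- pad_block: The orange pad, 10 x 48 x 24 mm; origin in the middle of its underside, 18 mm above the worktop.
- jaw_block: The blue block behind the pad that carries it, 15 x 50 x 32 mm; origin in the middle of its underside, 12 mm above the worktop.
- trigger_grip: The red upright trigger bar, 12 x 22 x 70 mm; origin in the middle of its lower end, 42 mm above the worktop.
- stop: The fixed blue end stop; origin in the middle of its lower edge on the face that meets the stone.
- stone: The brown whetstone; origin in the middle of its underside, axes as at its centre point.
- bowl: Steel mixing bowl, 210 mm across, loose; leave alone. Origin under its centre.
- soy: Amber sauce bottle, 200 mm tall, 62 mm across, loose; leave alone. Origin under its centre.
- teacup: Blue cup, 80 mm tall, 72 mm across, loose; leave alone. Origin under its centre.
- saucer: White saucer, 120 mm across, loose; leave alone.
- jar: Glass jar with white lid, 100 mm tall, 70 mm across, loose; leave alone.
- turner: Kitchen turner (spatula) lying on the worktop, loose; leave alone. Origin under it, x along it.
Not all that is in view belongs to the job. Several things have the shape of the stone; the one meant has the colours described above.

How it is judged:
By the outcome, as a careful person would: the job done as asked, in the order asked, and still so for the second after the job is handed in, while the arm keeps its last pose, push and grip.
It also fails if it takes over 64 s, if anything falls off the work surface, if the arm or the gripper's body presses on something with over 40 N, if the wrist force passes 120 N, or if a joint passes its speed limit or range.

### The arm

A 6-joint arm with a two-finger parallel gripper is mounted at the origin on the work surface. World frame = base frame: x ahead of the robot, y to its left, z up, the work surface at z = 0. Lengths are in m, angles in rad, forces in N, time in s.
With the tool pointing down it reaches from about 0.225 to 0.875 m from the base axis. Payload 3.4 kg.
Tool frame: the origin (TCP) lies between the finger pads; the fingertips stand 11 mm ahead of it and the grasp point (between the pads) lies 8 mm behind it (tips_ahead is the distance from the TCP to the fingertips, in m); z points along the fingers, x is the direction in which the jaws open and shut, and the axes are right-handed (so a half turn about z gives the same grasp; the last joint's range is limited). The gripper opens to 85 mm and grips with 20 to 120 N. Pads are 22 mm wide; open, the fingers measure 114 mm over their backs; the gripper's body (76 mm by 85 mm) begins 54 mm behind the grasp point. The pads swing forward as they close: fully open they stand 13 mm farther back than shut.
Start: joints at [-1.277, 0.276, 1.505, -0, 1.361, -0.121], TCP at [0.232, -0.526, 0.242] pointing down, gripper open.
Joint ranges: [-2.89, 2.89], [-0.75, 2.08], [0.22, 2.7], [-1.18, 4.32], [0.11, 2.71], [-2.7, 2.7]. Speed limits (rad/s): [2.57, 2.57, 3.14, 3.14, 3.14, 3.14].

### API

Orientations are given as a unit quaternion [w, x, y, z].
In Python, from rig import get_state, get_image, sign_off, masks_of, tips_ahead gives the robot as it stands.
- The arm moves only by the tool play_rows, never from a script. Its argument "series" is a list of rows, each an object of numbers: "fingers": the closure, from -1 (fully open) to 1 (shut); "dx", "dy", "dz": the shift along the world's x, y, z in mm; "turn": the turn about the world's z in rad. A call has 1 to 20 rows; each row shifts and turns the pose as measured when the row begins; what a row does not reach is not made up. A row lasts 1/12 s, in which the tool goes at most 41.7 mm and 7.16 degrees, less where a joint would pass 70% of its speed; a pose out of reach is approached as far as the arm can. A call with a gripper value outside its range is refused whole. The fingers move at their own pace and stop on an object; "squeeze" is the grip in N (left out, the last holds). Time passes only in rows, so rows that do not move let the fingers close. It gives the time, the measured TCP pose, the force and the opening at its end, in the units of the state.
- get_state(): the state, without advancing time (a new reading comes with each control period).
- get_image(name): name is "scene" or "top" or "wrist"; returns a dict with "pixels" (420x560x3 uint8, red, green, blue), "vfov" (degrees; the focal length in pixels is half the picture's height over the tangent of half this angle, whatever the lens; pixels are square), "cx", "cy" (the principal point, pixels), "dist" ([k1, k2, p1, p2, k3] as OpenCV has them; the pictures are not rectified), "rvec" (rotation vector, rad) and "tvec" (3), from world to camera coordinates, as OpenCV has them; the wrist camera has in their place "hand_eye" (4x4, takes a point from camera to tool coordinates, whose origin is the TCP and whose axes are the tool frame's). Camera axes: x right, y down, z forward; pixel columns grow to the right and rows downward; lengths in m; the calibration is good to about 2 mm. A picture is of the moment at which its call begins: read the wrist's pose just before it. There is no depth.
- sign_off(): hands the job in, once; it reports no verdict.
Trained networks look in a picture, given as the dict that the camera call returned (one of the last four; its "shot" number tells which), for a name from the list of things; names that differ only in an ending like _2 or _b are one class to them, and where a whole thing is asked for, a point or a joint stands for the part that bears it (a point fixed in the world has none). Each returns a list of dicts, best first, with "p" (0 to 1); they miss things now and then, are a little off and sometimes report something else, mostly with a low value. They report only what shows in the picture. A call takes as long as a camera call. They do not tell look-alikes from the thing itself.
- masks_of(picture, label): "region" (420x560 bool, what is visible of it) and "xy" ([column, row] in pixels, amid what is visible of it).
The state is a dict: "clock": time; "qpos": joint angles; "qd": joint speeds; "effort": joint torques, N m; "position": TCP position; "ee_rot": TCP orientation; "contact_force": force on the tool from outside, world axes, zero at the start; "moment": the same for the moment, N m; "width": finger opening in m.
Only numpy, scipy, OpenCV 4.12 (cv2) and the standard library are available. Lean on these libraries where they do the work, as an engineer would, in place of code of your own. Each camera call takes 0.05 s, during which the arm holds its last target. There are 200 camera calls.

## Working session

There is one attempt and no reset: what is moved stays moved. The work goes in short steps, Python scripts to look and compute and a tool call to move; the robot and the scene stay as the last step left them, time stands still between calls to the robot, and variables do not carry over. Pictures are saved under pics/ and viewed, about 8 in all and at most 12, crops included, and the job is handed in when it is done.

Besides the shell and the picture viewer there is one more tool, called after "Emit:" as name([rows], argument=value, ...), one row to a line, values as JSON. play_rows: Moves the arm, as the interface text tells. Its arguments: {"type":"object","properties":{"series":{"type":"array"},"squeeze":{"type":"number"}},"required":["series"]}

```bash
mkdir -p pics; ls; cat > h.py <<'E'
import numpy as np, cv2
from rig import get_state, get_image, sign_off, masks_of, tips_ahead
from scipy.spatial.transform import Rotation as R
def save(im,name): cv2.imwrite('pics/'+name,im['pixels'][:,:,::-1])
def K(im):
    h=im['pixels'].shape[0]; f=h/2/np.tan(np.radians(im['vfov'])/2)
    return np.array([[f,0,im['cx']],[0,f,im['cy']],[0,0,1.]])
def cam(im,st=None):
    "R (cam->world), origin"
    if 'rvec' in im:
        Rm=cv2.Rodrigues(np.array(im['rvec'],float))[0]; return Rm.T,-Rm.T@np.array(im['tvec'],float).ravel()
    H=np.array(im['hand_eye']); w,x,y,z=st['ee_rot']; Rt=R.from_quat([x,y,z,w]).as_matrix()
    return Rt@H[:3,:3], Rt@H[:3,3]+np.array(st['position'])
def unproj(im,px,z,st=None):
    Rm,o=cam(im,st); p=cv2.undistortPoints(np.array(px,float).reshape(-1,1,2),K(im),np.array(im['dist'],float)).reshape(-1,2)
    d=np.c_[p,np.ones(len(p))]@Rm.T
    return o+d*((z-o[2])/d[:,2])[:,None]
def proj(im,P,st=None):
    Rm,o=cam(im,st); r=cv2.Rodrigues(Rm.T)[0]
    return cv2.projectPoints(np.array(P,float).reshape(-1,3),r,-Rm.T@o,K(im),np.array(im['dist'],float))[0].reshape(-1,2)
E
python3 - <<'E'
from h import *
s=get_state(); print(s, tips_ahead)
t=get_image('top'); c=get_image('scene')
save(t,'top0.png'); save(c,'scene0.png')
for n in ['stone','holder','trigger_grip','pad_block','stop','jaw_block','handle_mid']:
    for m in masks_of(t,n)[:3]:
        r=m['region']; ys,xs=np.nonzero(r); q=cv2.minAreaRect(np.c_[xs,ys].astype(np.float32))
        print(n,round(m['p'],2),m['xy'],r.sum(),np.round(t['pixels'][r].mean(0)),np.round(q[0]),np.round(q[1]),round(q[2]))
print(cam(t)[1],cam(c)[1])
E
```

```text
pics
{'clock': 0.0, 'qpos': array([-1.27702890e+00,  2.76623968e-01,  1.50616025e+00, -1.85356777e-05,
        1.36072919e+00, -1.21003508e-01]), 'qd': array([-3.63548615e-04,  1.09296158e-05,  1.07907628e-04,  1.24670622e-04,
       -7.17821738e-04, -4.20880079e-04]), 'effort': array([-2.76255441e-04, -4.16773403e+01, -2.45804983e+01, -2.67956975e-04,
        1.10872131e-02,  1.62953461e-05]), 'position': array([ 0.23154634, -0.52573937,  0.24141239]), 'ee_rot': array([-6.11029223e-04,  8.37550763e-01, -5.46358671e-01, -7.40973101e-04]), 'contact_force': array([ 0.13785995,  0.40877078, -0.71156264]), 'moment': array([0.02638059, 0.03378625, 0.01928717]), 'width': 0.08496268940287638} 0.011
stone 0.88 [235.4, 168.1] 1042 [88. 44. 27.] [234. 168.] [19. 54.] 88
stone 0.83 [214.4, 115.1] 1061 [61. 31. 73.] [216. 113.] [20. 54.] 11
stone 0.79 [212.5, 308.0] 1132 [121.  81.  92.] [215. 311.] [20. 59.] 33
holder 0.96 [281.2, 234.2] 2994 [40. 40. 41.] [284. 234.] [138.  23.] 9
trigger_grip 0.42 [338.7, 238.2] 61 [67. 14. 12.] [338. 240.] [7. 9.] 0
pad_block 0.56 [301.9, 239.0] 83 [101.  62.  27.] [300. 236.] [17.  5.] 90
stop 0.23 [446.2, 158.5] 865 [92. 94. 91.] [447. 155.] [27. 37.] 45
handle_mid 0.68 [280.1, 233.0] 3120 [41. 41. 42.] [284. 234.] [139.  24.] 9
[0.37670597 0.005457   1.23588388] [ 1.42679242 -0.85105806  0.86631475]
```

```bash
python3 - <<'E'
import cv2
a=cv2.imread('pics/top0.png')
cv2.imwrite('pics/top0z.png',cv2.resize(a[90:370,150:500],None,fx=2.28,fy=2.1,interpolation=cv2.INTER_CUBIC)[:600,:800])
E
```

```text
(no output)
```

View pics/top0.png

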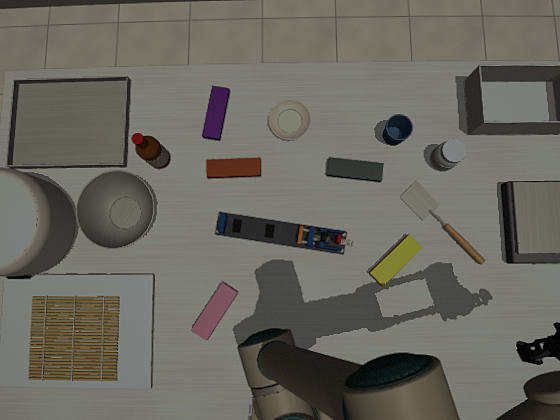

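View pics/scene0.png

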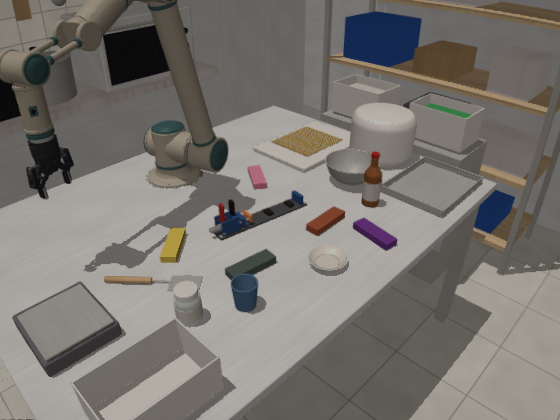

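Candidates with the stone's shape: red-brown (234,168), grey-green (354,170), purple (216,113), yellow (396,260) and pink (215,311). Only (234,168) is red-brown. The holder's stop is at the left, (221,223), and its trigger at the right, (338,240).

```bash
python3 - <<'E'
from h import *
t=get_image('top')
def rect(m):
    ys,xs=np.nonzero(m); return cv2.minAreaRect(np.c_[xs,ys].astype(np.float32))
m=[m for m in masks_of(t,'stone') if abs(m['xy'][0]-235)<15 and abs(m['xy'][1]-168)<15][0]['region']
b=cv2.boxPoints(rect(m)); P=unproj(t,b,.02)[:,:2]; print('stone',P.mean(0),np.round(P,3))
h=masks_of(t,'holder')[0]['region']
b=cv2.boxPoints(rect(h)); P=unproj(t,b,.01)[:,:2]; print('holder',np.round(P,3))
px=[[237,225],[269,231],[217,222],[300,236]]  # rests, stop, pad
print(np.round(unproj(t,px,[.02,.02,.04,.03] if 0 else .02),3))
cv2.imwrite('pics/hold.png',cv2.resize(t['pixels'][140:265,200:365,::-1],None,fx=4.8,fy=4.8,interpolation=cv2.INTER_CUBIC))
E
```

```text
stone [0.65849831 0.15435752] [[0.684 0.23 ]
 [0.689 0.082]
 [0.634 0.079]
 [0.628 0.227]]
holder [[ 0.474  0.209]
 [ 0.541  0.2  ]
 [ 0.48  -0.171]
 [ 0.414 -0.159]]
[[ 0.501  0.144  0.02 ]
 [ 0.484  0.057  0.02 ]
 [ 0.51   0.198  0.02 ]
 [ 0.47  -0.026  0.02 ]]
```

View pics/hold.png

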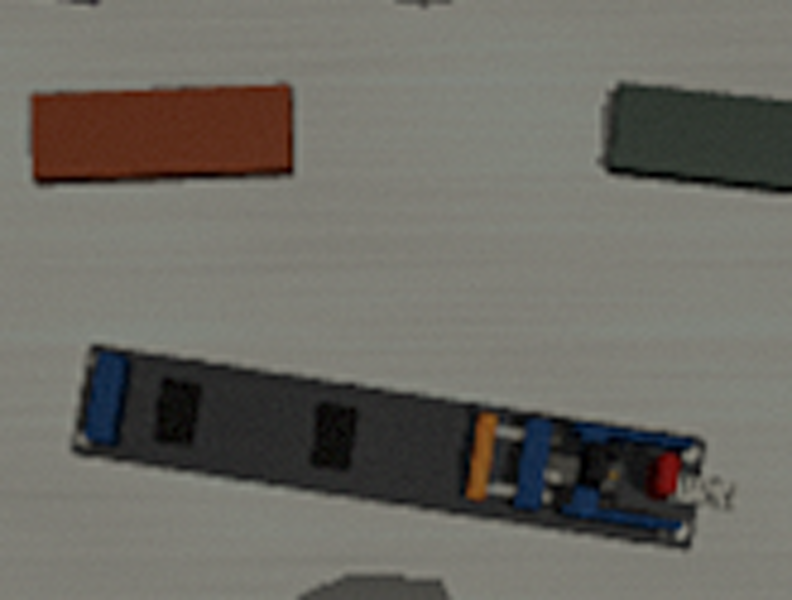

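The red-brown block at crop (163,135) is the stone. The holder lies with its stop at crop (106,398), rests at (178,411) and (334,436), pad at (481,457) and trigger at (665,475). I'll go above the stone.

Emit:
play_rows([
  {"fingers":-1,"dx":20,"dy":32,"turn":0.06},
  {"fingers":-1,"dx":20,"dy":33,"turn":0.06},
  {"fingers":-1,"dx":20,"dy":33,"turn":0.06},
  {"fingers":-1,"dx":20,"dy":33,"turn":0.06},
  {"fingers":-1,"dx":20,"dy":33,"turn":0.06},
  {"fingers":-1,"dx":20,"dy":33,"turn":0.06},
  {"fingers":-1,"dx":20,"dy":33,"turn":0.06},
  {"fingers":-1,"dx":20,"dy":33,"turn":0.06},
  {"fingers":-1,"dx":20,"dy":33,"turn":0.06},
  {"fingers":-1,"dx":20,"dy":33,"turn":0.06},
  {"fingers":-1,"dx":20,"dy":33,"turn":0.06},
  {"fingers":-1,"dx":20,"dy":33,"turn":0.06},
  {"fingers":-1,"dx":20,"dy":33,"turn":0.06},
  {"fingers":-1,"dx":20,"dy":33,"turn":0.06},
  {"fingers":-1,"dx":20,"dy":33,"turn":0.06},
  {"fingers":-1,"dx":20,"dy":33,"turn":0.06},
  {"fingers":-1,"dx":20,"dy":33,"turn":0.06},
  {"fingers":-1,"dx":20,"dy":33,"turn":0.06},
  {"fingers":-1,"dx":20,"dy":33,"turn":0.06},
  {"fingers":-1,"dx":20,"dy":33,"turn":0.06},
], squeeze=40)

```text
invalid input at $.series[0]: expected keys fingers, dx, dy, dz, turn
```

Emit:
play_rows([
  {"fingers":-1,"dx":20,"dy":33,"dz":0,"turn":0.06},
  {"fingers":-1,"dx":20,"dy":33,"dz":0,"turn":0.06},
  {"fingers":-1,"dx":20,"dy":33,"dz":0,"turn":0.06},
  {"fingers":-1,"dx":20,"dy":33,"dz":0,"turn":0.06},
  {"fingers":-1,"dx":20,"dy":33,"dz":0,"turn":0.06},
  {"fingers":-1,"dx":20,"dy":33,"dz":0,"turn":0.06},
  {"fingers":-1,"dx":20,"dy":33,"dz":0,"turn":0.06},
  {"fingers":-1,"dx":20,"dy":33,"dz":0,"turn":0.06},
  {"fingers":-1,"dx":20,"dy":33,"dz":0,"turn":0.06},
  {"fingers":-1,"dx":20,"dy":33,"dz":0,"turn":0.06},
  {"fingers":-1,"dx":20,"dy":33,"dz":0,"turn":0.06},
  {"fingers":-1,"dx":20,"dy":33,"dz":0,"turn":0.06},
  {"fingers":-1,"dx":20,"dy":33,"dz":0,"turn":0.06},
  {"fingers":-1,"dx":20,"dy":33,"dz":0,"turn":0.06},
  {"fingers":-1,"dx":20,"dy":33,"dz":0,"turn":0.06},
  {"fingers":-1,"dx":20,"dy":33,"dz":0,"turn":0.06},
  {"fingers":-1,"dx":20,"dy":33,"dz":0,"turn":0.06},
  {"fingers":-1,"dx":20,"dy":33,"dz":0,"turn":0.06},
  {"fingers":-1,"dx":20,"dy":33,"dz":0,"turn":0.06},
  {"fingers":-1,"dx":20,"dy":33,"dz":0,"turn":0.06},
], squeeze=40)

```text
clock: 2.27
position: [0.6405, 0.1591, 0.2453]
ee_rot: [0.002, 0.999, 0.045, 0.008]
contact_force: [1.0, -0.2, 0.9]
width: 0.0851
```

Emit:
play_rows([
  {"fingers":-1,"dx":15,"dy":-10,"dz":0,"turn":-0.05},
  {"fingers":-1,"dx":0,"dy":0,"dz":0,"turn":0},
  {"fingers":-1,"dx":0,"dy":0,"dz":0,"turn":0},
  {"fingers":-1,"dx":0,"dy":0,"dz":0,"turn":0},
])

```text
clock: 2.6
position: [0.6589, 0.1594, 0.2429]
ee_rot: [-0.0, 1.0, 0.026, 0.008]
contact_force: [-0.3, 0.2, 0.3]
width: 0.0857
```

```bash
cat >> h.py <<'E'
def yaw(st):
    w,x,y,z=st['ee_rot']; v=R.from_quat([x,y,z,w]).as_matrix()
    return np.degrees(np.arctan2(v[1,0],v[0,0])), v[:,2]
def stone_pose(im,st,ztop,zc=None):
    "colour-segment the brown stone's top; fit rect at height ztop"
    p=im['pixels'].astype(int); m=((p[...,0]>p[...,1]*1.5)&(p[...,0]>p[...,2]*1.8)&(p[...,0]>60)).astype(np.uint8)
    n,l,s,c=cv2.connectedComponentsWithStats(m); i=1+s[1:,4].argmax(); ys,xs=np.nonzero(l==i)
    P=unproj(im,np.c_[xs,ys],ztop,st)[:,:2]; q=cv2.minAreaRect(P.astype(np.float32)*1000)
    b=cv2.boxPoints(q)/1000; e=[b[1]-b[0],b[2]-b[1]]; e=max(e,key=np.linalg.norm)
    return b.mean(0), sorted(q[1]), np.degrees(np.arctan2(e[1],e[0]))%180
E
python3 - <<'E'
from h import *
s=get_state(); im=get_image('wrist'); print(s['position'],yaw(s)); save(im,'w1.png')
print(stone_pose(im,s,.025)); print(np.array(im['hand_eye']).round(3))
t=get_image('top'); print(stone_pose(t,None,.025))
E
```

```text
[0.65890669 0.15935882 0.2428648 ] (np.float64(2.9851884285851997), array([ 1.64454462e-02,  4.49851714e-04, -9.99864663e-01]))
(array([0.6617346 , 0.14114259], dtype=float32), [48.75783157348633, 116.97608184814453], np.float32(91.74233))
[[ 1.    -0.001 -0.001  0.001]
 [ 0.001  0.962  0.274 -0.07 ]
 [ 0.    -0.274  0.962 -0.131]
 [ 0.     0.     0.     1.   ]]
(array([0.6613203 , 0.11938114], dtype=float32), [47.63935470581055, 77.49456787109375], np.float32(89.27227))
```

View pics/w1.png

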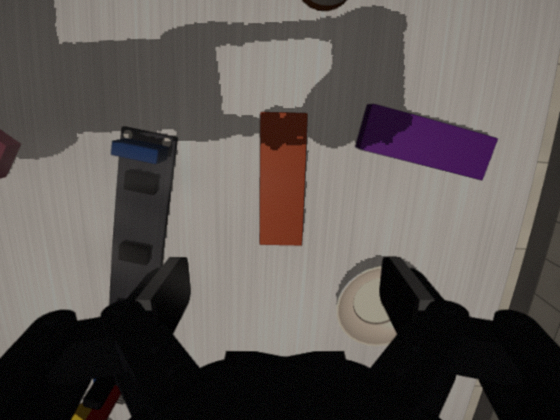

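The wrist view shows the brown stone with corners (261,112), (307,112), (303,245) and (260,245). The holder's rests are at (141,182) and (136,252), the stop at (137,149).

```bash
sed -i 's/>60))/>30))/' h.py; python3 - <<'E'
from h import *
s=get_state(); im=get_image('wrist')
print(stone_pose(im,s,.025))
b=unproj(im,[[261,112],[307,112],[303,245],[260,245]],.025,s)[:,:2];print(b.round(4),b.mean(0))
r=unproj(im,[[141,182],[136,252]],.02,s)[:,:2]; print('rests',r.round(4),r.mean(0),np.degrees(np.arctan2(*(r[0]-r[1])[::-1])))
t=get_image('top')
L=lambda x,y:(200+x/4.8,140+y/4.8)
r=unproj(t,[L(178,411),L(334,436)],.02)[:,:2]; print('rests top',r.round(4),r.mean(0),np.degrees(np.arctan2(*(r[0]-r[1])[::-1])))
p=unproj(t,[L(93,347),L(75,450),L(688,547),L(703,440)],.008)[:,:2]
print('plate',p.round(4),p.mean(0)); 
for a,b in((0,3),(1,2)): print(np.degrees(np.arctan2(*(p[a]-p[b])[::-1])),np.linalg.norm(p[a]-p[b]))
E
```

```text
(array([0.6612958, 0.1563197], dtype=float32), [48.878936767578125, 148.1165008544922], np.float32(91.29708))
[[0.6352 0.229 ]
 [0.683  0.2313]
 [0.6885 0.0823]
 [0.6387 0.0801]] [0.66135705 0.15569239]
rests [[0.5027 0.1477]
 [0.4902 0.0617]] [0.49645815 0.10470547] 81.72284039804651
rests top [[0.4994 0.1434]
 [0.4845 0.0556]] [0.49195833 0.09952219] 80.37457160677388
plate [[ 0.5378  0.1937]
 [ 0.4789  0.2034]
 [ 0.4213 -0.1422]
 [ 0.4814 -0.1522]] [0.4798284  0.02567576]
80.73370842010632 0.3504353534705795
80.53489750848728 0.35031841898509036
```

Emit:
play_rows([
  {"fingers":-1,"dx":2,"dy":-3,"dz":-30,"turn":-0.015},
  {"fingers":-1,"dx":0,"dy":0,"dz":-35,"turn":0},
  {"fingers":-1,"dx":0,"dy":0,"dz":-35,"turn":0},
  {"fingers":-1,"dx":0,"dy":0,"dz":-30,"turn":0},
  {"fingers":-1,"dx":0,"dy":0,"dz":-20,"turn":0},
  {"fingers":-1,"dx":0,"dy":0,"dz":-10,"turn":0},
  {"fingers":-1,"dx":0,"dy":0,"dz":0,"turn":0},
  {"fingers":-1,"dx":0,"dy":0,"dz":0,"turn":0},
])

```text
clock: 3.47
position: [0.6592, 0.1504, 0.0861]
ee_rot: [-0.001, 1.0, 0.014, 0.015]
contact_force: [0.1, -1.1, -0.4]
width: 0.0855
```

Emit:
play_rows([
  {"fingers":-1,"dx":2,"dy":4,"dz":-12,"turn":0.01},
  {"fingers":-1,"dx":0,"dy":0,"dz":-12,"turn":0},
  {"fingers":-1,"dx":0,"dy":0,"dz":-12,"turn":0},
  {"fingers":-1,"dx":0,"dy":0,"dz":-8,"turn":0},
  {"fingers":-1,"dx":0,"dy":0,"dz":-6,"turn":0},
  {"fingers":-1,"dx":0,"dy":0,"dz":-4,"turn":0},
  {"fingers":-1,"dx":0,"dy":0,"dz":0,"turn":0},
])

```text
clock: 4.05
position: [0.6666, 0.1555, 0.0347]
ee_rot: [-0.001, 1.0, 0.02, 0.022]
contact_force: [0.2, 0.5, 0.9]
width: 0.0854
```

```bash
python3 - <<'E'
from h import *
s=get_state(); print(s['position'],yaw(s)); im=get_image('wrist'); print(stone_pose(im,s,.025))
E
```

```text
[0.6666129  0.15553387 0.03467485] (np.float64(2.2977416760452716), array([ 0.04429732,  0.0038507 , -0.99901097]))
(array([0.660727 , 0.1664505], dtype=float32), [48.84132766723633, 128.1344451904297], np.float32(91.41776))
```

Emit:
play_rows([
  {"fingers":-1,"dx":-6,"dy":0,"dz":-8,"turn":0},
  {"fingers":-1,"dx":0,"dy":0,"dz":-8,"turn":0},
  {"fingers":-1,"dx":0,"dy":0,"dz":-2,"turn":0},
  {"fingers":-1,"dx":0,"dy":0,"dz":0,"turn":0},
])

```text
clock: 4.43
position: [0.661, 0.1557, 0.0168]
ee_rot: [-0.002, 1.0, 0.02, 0.024]
contact_force: [-0.1, 0.5, -0.2]
width: 0.0853
```

Emit:
play_rows([
  {"fingers":1,"dx":0,"dy":0,"dz":0,"turn":0},
  {"fingers":1,"dx":0,"dy":0,"dz":0,"turn":0},
  {"fingers":1,"dx":0,"dy":0,"dz":0,"turn":0},
  {"fingers":1,"dx":0,"dy":0,"dz":0,"turn":0},
  {"fingers":1,"dx":0,"dy":0,"dz":0,"turn":0},
  {"fingers":1,"dx":0,"dy":0,"dz":0,"turn":0},
  {"fingers":1,"dx":0,"dy":0,"dz":0,"turn":0},
  {"fingers":1,"dx":0,"dy":0,"dz":0,"turn":0},
  {"fingers":1,"dx":0,"dy":0,"dz":0,"turn":0},
], squeeze=50)

```text
clock: 5.18
position: [0.6609, 0.1558, 0.0172]
ee_rot: [-0.002, 1.0, 0.02, 0.023]
contact_force: [0.2, 0.5, -0.2]
width: 0.0487
```

Emit:
play_rows([
  {"fingers":1,"dx":0,"dy":0,"dz":10,"turn":0},
  {"fingers":1,"dx":0,"dy":0,"dz":15,"turn":0},
  {"fingers":1,"dx":0,"dy":0,"dz":20,"turn":0},
  {"fingers":1,"dx":0,"dy":0,"dz":20,"turn":0},
  {"fingers":1,"dx":0,"dy":0,"dz":20,"turn":0},
  {"fingers":1,"dx":0,"dy":0,"dz":15,"turn":0},
  {"fingers":1,"dx":0,"dy":0,"dz":0,"turn":0},
  {"fingers":1,"dx":0,"dy":0,"dz":0,"turn":0},
])

```text
clock: 5.85
position: [0.6541, 0.1547, 0.1167]
ee_rot: [-0.001, 1.0, 0.02, 0.016]
contact_force: [0.6, -0.4, -5.7]
width: 0.0492
```

Emit:
play_rows([
  {"fingers":1,"dx":-10,"dy":-4,"dz":0,"turn":-0.02},
  {"fingers":1,"dx":-15,"dy":-5,"dz":0,"turn":-0.02},
  {"fingers":1,"dx":-15,"dy":-5,"dz":0,"turn":-0.02},
  {"fingers":1,"dx":-15,"dy":-5,"dz":0,"turn":-0.02},
  {"fingers":1,"dx":-15,"dy":-5,"dz":0,"turn":-0.02},
  {"fingers":1,"dx":-15,"dy":-5,"dz":0,"turn":-0.02},
  {"fingers":1,"dx":-15,"dy":-5,"dz":0,"turn":-0.02},
  {"fingers":1,"dx":-15,"dy":-5,"dz":0,"turn":-0.02},
  {"fingers":1,"dx":-15,"dy":-5,"dz":0,"turn":-0.02},
  {"fingers":1,"dx":-15,"dy":-6,"dz":0,"turn":-0.01},
  {"fingers":1,"dx":-10,"dy":-6,"dz":0,"turn":0},
  {"fingers":1,"dx":-5,"dy":-3,"dz":0,"turn":0},
  {"fingers":1,"dx":0,"dy":0,"dz":0,"turn":0},
  {"fingers":1,"dx":0,"dy":0,"dz":0,"turn":0},
])

```text
clock: 7.02
position: [0.4737, 0.0925, 0.0989]
ee_rot: [0.003, 0.997, -0.08, -0.0]
contact_force: [0.6, -0.1, -4.0]
width: 0.0488
```

```bash
python3 - <<'E'
from h import *
s=get_state(); im=get_image('wrist'); print(s['position'],yaw(s)); save(im,'w2.png')
t=get_image('top'); save(t,'t2.png'); a=cv2.resize(t['pixels'][190:265,200:365,::-1],None,fx=4.8,fy=4.8,interpolation=cv2.INTER_CUBIC)
cv2.imwrite('pics/w2c.png',np.hstack([im['pixels'][:,:,::-1]]))
E
```

```text
[0.47373533 0.09246245 0.0988682 ] (np.float64(-9.12661008437833), array([-6.25060386e-04, -5.54996462e-03, -9.99984403e-01]))
```

View pics/w2.png

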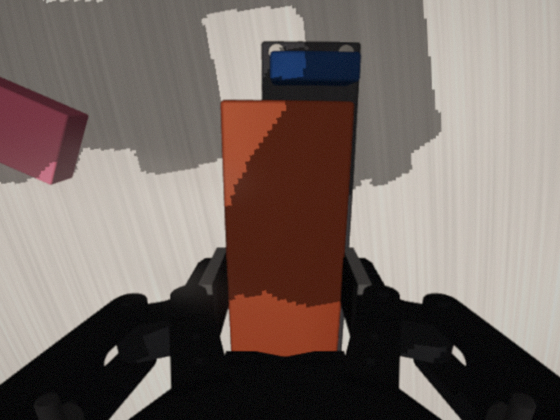

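Wrist view: the stone is held, front-edge corners at (222,101) and (355,101). The stop's top spans (271,52) to (359,82), and the plate's end corners are (262,42) and (360,42).

```bash
python3 - <<'E'
from h import *
s=get_state(); im=get_image('wrist')
u=lambda px,z:unproj(im,px,z,s)[:,:2]
th=np.radians(80.6); ex=np.array([np.cos(th),np.sin(th)]); ey=np.array([-ex[1],ex[0]]); c=np.array([.4798,.0257])
f=lambda P:np.c_[(P-c)@ex,(P-c)@ey].round(4)
print('stop top corners holder frame', f(u([[271,82],[359,80],[360,53],[271,55]],.042)))
print('plate end', f(u([[262,42],[360,42]],.008)))
print('stone front', f(u([[222,101],[355,101]],.1067)), 'tcp',f(s['position'][:2][None]))
print('proj stop face', proj(im,[list(c+ex*.15+ey*k)+[z] for z in(.02,.042) for k in(.025,-.025)],s))
E
```

```text
stop top corners holder frame [[ 0.1518  0.0229]
 [ 0.1533 -0.0254]
 [ 0.1673 -0.0252]
 [ 0.1658  0.0228]]
plate end [[ 0.1789  0.0298]
 [ 0.1795 -0.0322]]
stone front [[ 0.1399  0.0382]
 [ 0.1401 -0.0102]] tcp [[0.0651 0.0163]]
proj stop face [[269.02559192  88.16386571]
 [350.21617205  88.83538684]
 [267.18236869  85.4552201 ]
 [358.00331459  86.26422175]]
```

Emit:
play_rows([
  {"fingers":1,"dx":8,"dy":2,"dz":-10,"turn":0},
  {"fingers":1,"dx":8,"dy":2,"dz":-10,"turn":0},
  {"fingers":1,"dx":0,"dy":0,"dz":-10,"turn":0},
  {"fingers":1,"dx":0,"dy":0,"dz":-4,"turn":0},
  {"fingers":1,"dx":0,"dy":0,"dz":0,"turn":0},
  {"fingers":1,"dx":0,"dy":0,"dz":0,"turn":0},
])

```text
clock: 7.67
position: [0.4988, 0.0986, 0.0609]
ee_rot: [0.002, 0.997, -0.079, 0.003]
contact_force: [0.0, 0.6, -4.8]
width: 0.0489
```

```bash
python3 - <<'E'
from h import *
s=get_state(); im=get_image('wrist'); print(s['position'],yaw(s)); save(im,'w3.png')
E
```

```text
[0.498764   0.09861023 0.06086462] (np.float64(-9.063057668296763), array([ 0.00597014, -0.00457861, -0.9999717 ]))
```

View pics/w3.png

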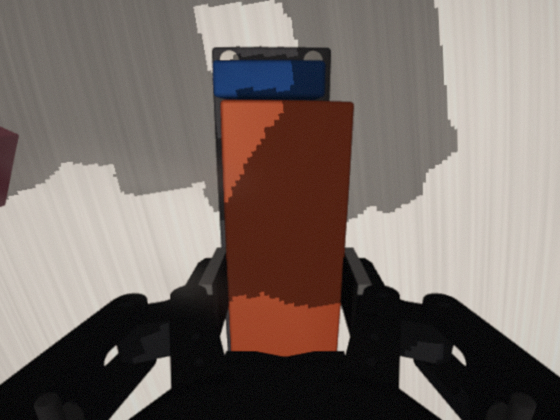

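Stone front-edge corners are at (222,101) and (353,102). The stop's near edge runs (213,98) to (327,97), and the plate end is (212,47) to (330,47). The stone sits too far right (+x).

```bash
python3 - <<'E'
from h import *
s=get_state(); im=get_image('wrist')
u=lambda px,z:unproj(im,px,z,s)[:,:2]
th=np.radians(80.8); ex=np.array([np.cos(th),np.sin(th)]); ey=np.array([-ex[1],ex[0]]); c=np.array([.4798,.0257])
f=lambda P:np.c_[(P-c)@ex,(P-c)@ey].round(4)
print('stop top', f(u([[213,98],[327,98],[327,60],[214,60]],.042)))
print('plate end', f(u([[212,47],[330,47]],.008)))
print('stone front', f(u([[222,101],[353,102]],s['position'][2]+.0078)), 'tcp',f(s['position'][:2][None]))
print('ex',ex)
E
```

```text
stop top [[ 0.152   0.0234]
 [ 0.1519 -0.027 ]
 [ 0.1678 -0.0266]
 [ 0.1679  0.0222]]
plate end [[ 0.1793  0.0297]
 [ 0.1793 -0.0324]]
stone front [[ 0.1498  0.0146]
 [ 0.1496 -0.0331]] tcp [[ 0.075  -0.0071]]
ex [0.15988119 0.98713627]
```

Emit:
play_rows([
  {"fingers":1,"dx":-8,"dy":-2,"dz":0,"turn":0},
  {"fingers":1,"dx":-2,"dy":0,"dz":-6,"turn":0},
  {"fingers":1,"dx":-1,"dy":0,"dz":-6,"turn":0},
  {"fingers":1,"dx":0,"dy":0,"dz":0,"turn":0},
  {"fingers":1,"dx":0,"dy":0,"dz":0,"turn":0},
])

```text
clock: 8.18
position: [0.4866, 0.0963, 0.0496]
ee_rot: [0.002, 0.997, -0.079, 0.005]
contact_force: [0.8, -0.1, -5.0]
width: 0.0489
```

Emit:
play_rows([
  {"fingers":1,"dx":4,"dy":0,"dz":-3,"turn":0},
  {"fingers":1,"dx":0,"dy":0,"dz":-3,"turn":0},
  {"fingers":1,"dx":0,"dy":0,"dz":-2,"turn":0},
  {"fingers":1,"dx":0,"dy":0,"dz":0,"turn":0},
  {"fingers":1,"dx":0,"dy":0,"dz":0,"turn":0},
])

```text
clock: 8.6
position: [0.4917, 0.0963, 0.041]
ee_rot: [0.002, 0.997, -0.079, 0.005]
contact_force: [-0.6, 0.2, -4.3]
width: 0.049
```

Emit:
play_rows([
  {"fingers":1,"dx":-1,"dy":0,"dz":-2,"turn":0},
  {"fingers":1,"dx":0,"dy":0,"dz":-1,"turn":0},
  {"fingers":1,"dx":0,"dy":0,"dz":-1,"turn":0},
  {"fingers":1,"dx":0,"dy":0,"dz":0,"turn":0},
  {"fingers":1,"dx":0,"dy":0,"dz":0,"turn":0},
])

```text
clock: 9.02
position: [0.4912, 0.0963, 0.0379]
ee_rot: [0.002, 0.997, -0.079, 0.006]
contact_force: [-0.4, 1.5, -4.5]
width: 0.0488
```

```bash
python3 - <<'E'
from h import *
s=get_state(); im=get_image('wrist'); print(s['position'],yaw(s),s['contact_force']); save(im,'w4.png')
E
```

```text
[0.49123891 0.09632699 0.03793766] (np.float64(-9.078324609169043), array([ 0.01191475, -0.00431908, -0.99991969])) [-0.44518124  1.514658   -4.45068934]
```

View pics/w4.png

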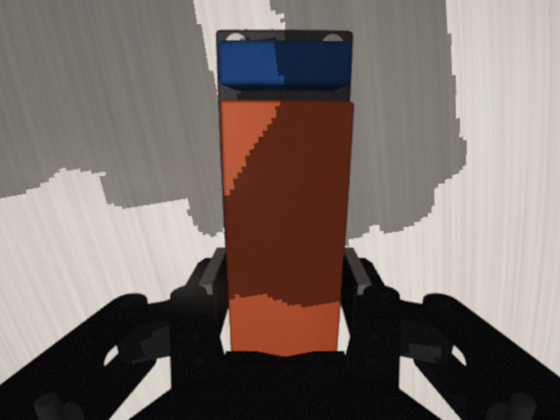

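The stone's corners (222,101) and (353,102) line up with the stop's (219–351), with a gap of about 7 mm. I'll lower the last millimetre and release.

Emit:
play_rows([
  {"fingers":1,"dx":0,"dy":2,"dz":-1,"turn":0},
  {"fingers":1,"dx":0,"dy":0,"dz":-1,"turn":0},
  {"fingers":1,"dx":0,"dy":0,"dz":0,"turn":0},
  {"fingers":1,"dx":0,"dy":0,"dz":0,"turn":0},
])

```text
clock: 9.4
position: [0.4916, 0.0972, 0.038]
ee_rot: [0.003, 0.997, -0.079, 0.007]
contact_force: [-0.6, 0.2, -3.7]
width: 0.0487
```

Emit:
play_rows([
  {"fingers":1,"dx":0,"dy":0,"dz":-2,"turn":0},
  {"fingers":1,"dx":0,"dy":0,"dz":0,"turn":0},
  {"fingers":1,"dx":0,"dy":0,"dz":0,"turn":0},
])

```text
clock: 9.65
position: [0.4919, 0.0973, 0.0379]
ee_rot: [0.003, 0.997, -0.079, 0.008]
contact_force: [-0.5, -0.4, -3.2]
width: 0.0491
```

Emit:
play_rows([
  {"fingers":0.2,"dx":0,"dy":0,"dz":0,"turn":0},
  {"fingers":0,"dx":0,"dy":0,"dz":0,"turn":0},
  {"fingers":-0.3,"dx":0,"dy":0,"dz":0,"turn":0},
  {"fingers":-0.6,"dx":0,"dy":0,"dz":0,"turn":0},
  {"fingers":-1,"dx":0,"dy":0,"dz":0,"turn":0},
  {"fingers":-1,"dx":0,"dy":0,"dz":0,"turn":0},
  {"fingers":-1,"dx":0,"dy":0,"dz":0,"turn":0},
  {"fingers":-1,"dx":0,"dy":0,"dz":0,"turn":0},
])

```text
clock: 10.32
position: [0.4944, 0.0976, 0.0381]
ee_rot: [0.003, 0.997, -0.079, 0.01]
contact_force: [-0.5, -0.6, -0.4]
width: 0.0855
```

Emit:
play_rows([
  {"fingers":-1,"dx":-1,"dy":0,"dz":10,"turn":0},
  {"fingers":-1,"dx":0,"dy":0,"dz":15,"turn":0},
  {"fingers":-1,"dx":0,"dy":0,"dz":20,"turn":0},
  {"fingers":-1,"dx":0,"dy":0,"dz":25,"turn":0},
  {"fingers":-1,"dx":0,"dy":0,"dz":30,"turn":0},
  {"fingers":-1,"dx":0,"dy":0,"dz":30,"turn":0},
  {"fingers":-1,"dx":0,"dy":0,"dz":20,"turn":0},
  {"fingers":-1,"dx":0,"dy":0,"dz":0,"turn":0},
])

```text
clock: 10.98
position: [0.4899, 0.0975, 0.1981]
ee_rot: [0.003, 0.997, -0.079, 0.008]
contact_force: [-0.0, -0.3, -1.2]
width: 0.0855
```

```bash
python3 - <<'E'
from h import *
s=get_state(); print(s['position'],yaw(s),s['qpos'])
E
```

```text
[0.48986632 0.09752346 0.19807973] (np.float64(-9.01685931301601), array([ 0.01612872, -0.00661326, -0.99984805])) [ 0.06255243  0.18565719  1.7432139  -0.00817286  1.19704806  0.22288464]
```

Emit:
play_rows([
  {"fingers":-1,"dx":-2,"dy":-12,"dz":0,"turn":0.1},
  {"fingers":-1,"dx":-2,"dy":-12,"dz":0,"turn":0.1},
  {"fingers":-1,"dx":-2,"dy":-12,"dz":0,"turn":0.1},
  {"fingers":-1,"dx":-2,"dy":-12,"dz":0,"turn":0.1},
  {"fingers":-1,"dx":-2,"dy":-12,"dz":0,"turn":0.1},
  {"fingers":-1,"dx":-2,"dy":-12,"dz":0,"turn":0.1},
  {"fingers":-1,"dx":-2,"dy":-12,"dz":0,"turn":0.1},
  {"fingers":-1,"dx":-2,"dy":-12,"dz":0,"turn":0.1},
  {"fingers":-1,"dx":-2,"dy":-12,"dz":0,"turn":0.1},
  {"fingers":-1,"dx":-2,"dy":-12,"dz":0,"turn":0.1},
  {"fingers":-1,"dx":-2,"dy":-12,"dz":0,"turn":0.1},
  {"fingers":-1,"dx":-2,"dy":-12,"dz":0,"turn":0.1},
  {"fingers":-1,"dx":-2,"dy":-12,"dz":0,"turn":0.1},
  {"fingers":-1,"dx":-2,"dy":-12,"dz":0,"turn":0.1},
  {"fingers":-1,"dx":0,"dy":-12,"dz":0,"turn":0.1},
  {"fingers":-1,"dx":0,"dy":-6,"dz":0,"turn":0.05},
  {"fingers":-1,"dx":0,"dy":0,"dz":0,"turn":0},
  {"fingers":-1,"dx":0,"dy":0,"dz":0,"turn":0},
])

```text
clock: 12.48
position: [0.4509, -0.0941, 0.1963]
ee_rot: [-0.01, 0.741, 0.671, 0.004]
contact_force: [0.6, 0.9, 0.7]
width: 0.0852
```

```bash
python3 - <<'E'
from h import *
s=get_state(); im=get_image('wrist'); print(s['position'],yaw(s),s['contact_force']); save(im,'w5.png')
t=get_image('top'); save(t,'t5.png')
a=cv2.resize(t['pixels'][150:270,190:370,::-1],None,fx=1.333*560/240,fy=1.333*560/240,interpolation=cv2.INTER_CUBIC)
cv2.imwrite('pics/t5c.png',a)
E
```

```text
[ 0.45094414 -0.09414749  0.19628205] (np.float64(84.35041167897899), array([-0.00734159,  0.02053301, -0.99976222])) [0.60397648 0.89778656 0.6988064 ]
```

View pics/w5.png

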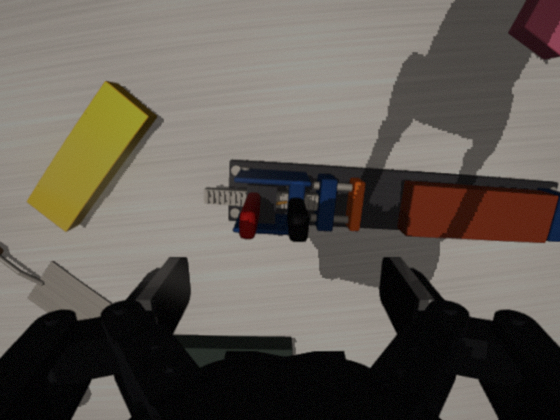

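Wrist view: red trigger with its top at about (248,230), black handle top about (298,232), pad at (356,206), stone's near end at column 405. The stone lies on the rests near the stop at (553,215).

```bash
python3 - <<'E'
from h import *
s=get_state(); im=get_image('wrist')
th=np.radians(80.8); ex=np.array([np.cos(th),np.sin(th)]); ey=np.array([-ex[1],ex[0]]); c=np.array([.481,.0265])
f=lambda P:np.c_[(P-c)@ex,(P-c)@ey].round(4)
W=lambda a,b,z:list(c+ex*a+ey*b)+[z]
print('pred handle top',proj(im,[W(-.112+d,0,.112) for d in(-.007,.007)],s).round(1),'trigger',proj(im,[W(-.149+d,0,.112) for d in (-.006,.006)],s).round(1))
p=im['pixels'].astype(int)
red=(p[...,0]>2.5*p[...,1])&(p[...,0]>40); red[:,:230]=0; red[:,275:]=0
ys,xs=np.nonzero(red); print('red',[(y,xs[ys==y].min(),xs[ys==y].max()) for y in range(ys.min(),ys.max()+1,3)])
blk=(p.sum(2)<30); blk[:,:280]=0; blk[:,315:]=0; blk[250:]=0;blk[:190]=0
ys,xs=np.nonzero(blk); print('blk',[(y,xs[ys==y].min(),xs[ys==y].max()) for y in range(ys.min(),ys.max()+1,4)])
u=lambda px,z:unproj(im,px,z,s)[:,:2]
print('trig top',f(u([[240,232],[257,232]],.112)),'handle',f(u([[289,235],[308,235]],.112)))
print('plate',f(u([[231,160],[228,218],[556,182]],.008)))
print('pad top l/r front', f(u([[364,182],[360,230]],.042)),'stone near end',f(u([[404,183],[400,236]],.045)))
print('target tcp',W(-.12,0,0),f(s['position'][:2][None]))
E
```

```text
pred handle top [[286.7 229.9]
 [306.4 230.9]] trigger [[235.5 227.2]
 [252.6 228.1]]
red [(193, np.int64(250), np.int64(255)), (196, np.int64(247), np.int64(257)), (199, np.int64(247), np.int64(255)), (202, np.int64(245), np.int64(255)), (205, np.int64(244), np.int64(254)), (208, np.int64(242), np.int64(252)), (211, np.int64(241), np.int64(253)), (214, np.int64(240), np.int64(254)), (217, np.int64(239), np.int64(255)), (220, np.int64(239), np.int64(254)), (223, np.int64(239), np.int64(254)), (226, np.int64(239), np.int64(254)), (229, np.int64(239), np.int64(253)), (232, np.int64(239), np.int64(254)), (235, np.int64(240), np.int64(252))]
blk [(198, np.int64(295), np.int64(296)), (202, np.int64(289), np.int64(302)), (206, np.int64(289), np.int64(303)), (210, np.int64(286), np.int64(305)), (214, np.int64(286), np.int64(307)), (218, np.int64(287), np.int64(308)), (222, np.int64(287), np.int64(308)), (226, np.int64(287), np.int64(306)), (230, np.int64(288), np.int64(306)), (234, np.int64(289), np.int64(306)), (238, np.int64(291), np.int64(304))]
trig top [[-0.1518 -0.0034]
 [-0.1398 -0.0027]] handle [[-0.1171 -0.0037]
 [-0.1036 -0.003 ]]
plate [[-0.1733  0.0325]
 [-0.1752 -0.0276]
 [ 0.1745  0.0319]]
pad top l/r front [[-0.0485  0.0245]
 [-0.0465 -0.0215]] stone near end [[-0.0126  0.0264]
 [-0.0082 -0.0245]]
target tcp [np.float64(0.4618142574769798), np.float64(-0.09195635180875855), 0] [[-0.1236  0.0103]]
```

Emit:
play_rows([
  {"fingers":-1,"dx":10,"dy":3,"dz":-10,"turn":-0.06},
  {"fingers":-1,"dx":0,"dy":0,"dz":-12,"turn":0},
  {"fingers":-1,"dx":0,"dy":0,"dz":-12,"turn":0},
  {"fingers":-1,"dx":0,"dy":0,"dz":0,"turn":0},
  {"fingers":-1,"dx":0,"dy":0,"dz":0,"turn":0},
])

```text
clock: 13.05
position: [0.4621, -0.088, 0.1624]
ee_rot: [-0.009, 0.761, 0.648, 0.006]
contact_force: [0.4, -0.7, 0.1]
width: 0.0855
```

```bash
cat > m.py <<'E'
from h import *
import sys
th=np.radians(80.8); ex=np.array([np.cos(th),np.sin(th)]); ey=np.array([-ex[1],ex[0]]); c=np.array([.481,.0265])
f=lambda P:np.c_[(P-c)@ex,(P-c)@ey].round(4)
W=lambda a,b,z:list(c+ex*a+ey*b)+[z]
s=get_state(); im=get_image('wrist'); save(im,sys.argv[1]+'.png')
print(s['clock'],s['position'],yaw(s),s['width'],s['contact_force'].round(1),'holder frame tcp',f(s['position'][:2][None]))
for n,z in(('trigger_grip',.112),('pad_block',.042),('jaw_block',.044),('stone',.045)):
    for m in masks_of(im,n)[:3]:
        ys,xs=np.nonzero(m['region'])
        print(n,round(m['p'],2),m['xy'],'x',np.percentile(xs,[2,98]),'y',np.percentile(ys,[2,98]),f(unproj(im,[m['xy']],z,s)[:,:2]),f(unproj(im,[[np.percentile(xs,2),m['xy'][1]],[np.percentile(xs,98),m['xy'][1]]],z,s)[:,:2])[:,0])
E
python3 m.py w6
```

```text
13.05 [ 0.46213914 -0.0880129   0.16238021] (np.float64(80.82835915238664), array([-0.00310198,  0.02080971, -0.99977864])) 0.08554986601023931 [ 0.4 -0.7  0.1] holder frame tcp [[-0.1161  0.0003]]
trigger_grip 0.59 [352.3, 197.1] x [309. 365.] y [170. 225.] [[-0.0748  0.0218]] [-0.1001 -0.0673]
trigger_grip 0.55 [236.3, 219.8] x [221. 246.] y [193. 244.] [[-0.1426  0.0084]] [-0.1516 -0.1369]
pad_block 0.75 [358.3, 196.9] x [348. 365.] y [169. 226.] [[-0.0533  0.0041]] [-0.0617 -0.0478]
jaw_block 0.94 [321.3, 198.9] x [314. 332.] y [167. 228.] [[-0.0835  0.0031]] [-0.0894 -0.075 ]
stone 0.91 [550.0, 6.6] x [531. 559.] y [ 0. 19.] [[0.0867 0.152 ]] [0.0704 0.0946]
stone 0.8 [482.0, 200.5] x [412. 556.] y [169. 229.] [[0.0505 0.0013]] [-0.0098  0.12  ]
stone 0.68 [59.2, 159.4] x [  8. 116.] y [ 87. 235.] [[-0.2898  0.0368]] [-0.3341 -0.2433]
```

View pics/w6.png

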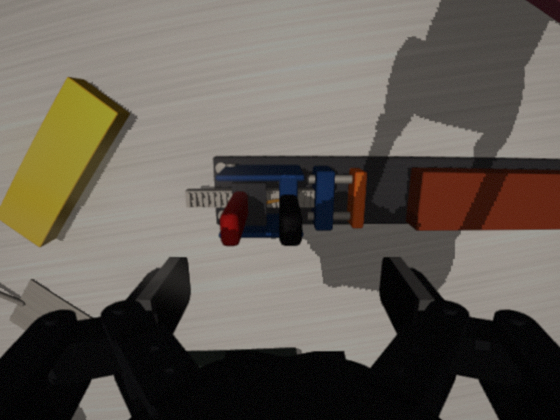

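Picture shows trigger top at (231,237), handle top at (290,236), jaw at (322,199), pad at (358,197) and the stone's near end at column 410. The hand is about 3 mm too far towards the stop. Lowering with that correction.

Emit:
play_rows([
  {"fingers":-1,"dx":0,"dy":-3,"dz":-10,"turn":0},
  {"fingers":-1,"dx":0,"dy":0,"dz":-15,"turn":0},
  {"fingers":-1,"dx":0,"dy":0,"dz":-15,"turn":0},
  {"fingers":-1,"dx":0,"dy":0,"dz":-10,"turn":0},
  {"fingers":-1,"dx":0,"dy":0,"dz":0,"turn":0},
  {"fingers":-1,"dx":0,"dy":0,"dz":0,"turn":0},
])

```text
clock: 13.8
position: [0.4639, -0.0935, 0.1117]
ee_rot: [-0.005, 0.762, 0.648, 0.007]
contact_force: [0.1, -1.2, -0.1]
width: 0.0855
```

Emit:
play_rows([
  {"fingers":-1,"dx":-2,"dy":3,"dz":-6,"turn":0},
  {"fingers":-1,"dx":-1,"dy":0,"dz":-10,"turn":0},
  {"fingers":-1,"dx":-1,"dy":0,"dz":-10,"turn":0},
  {"fingers":-1,"dx":0,"dy":0,"dz":-4,"turn":0},
  {"fingers":-1,"dx":0,"dy":0,"dz":0,"turn":0},
  {"fingers":-1,"dx":0,"dy":0,"dz":0,"turn":0},
])

```text
clock: 14.3
position: [0.4613, -0.0909, 0.0822]
ee_rot: [-0.003, 0.762, 0.648, 0.009]
contact_force: [-0.4, 0.0, -0.4]
width: 0.0856
```

```bash
python3 m.py w7
```

```text
14.3 [ 0.46128319 -0.09086081  0.08220993] (np.float64(80.74784418062289), array([ 0.00966538,  0.01546682, -0.99983367])) 0.08555304990957309 [-0.4  0.  -0.4] holder frame tcp [[-0.119   0.0007]]
trigger_grip 0.81 [218.4, 279.1] x [192. 237.] y [230. 327.] [[-0.1417  0.0139]] [-0.1509 -0.1352]
trigger_grip 0.26 [308.7, 222.1] x [178. 517.] y [171. 318.] [[-0.1107  0.0347]] [-0.1537 -0.038 ]
pad_block 0.61 [393.2, 223.5] x [378. 407.] y [189. 255.] [[-0.0561  0.0087]] [-0.0648 -0.048 ]
jaw_block 0.84 [345.7, 230.0] x [332. 362.] y [186. 274.] [[-0.0835  0.0058]] [-0.0911 -0.0743]
jaw_block 0.59 [393.6, 224.0] x [378. 407.] y [190. 256.] [[-0.0566  0.0091]] [-0.0654 -0.0488]
stone 0.83 [23.3, 137.3] x [ 0. 68.] y [ 74. 242.] [[-0.2555  0.0592]] [-0.2694 -0.2302]
```

View pics/w7.png

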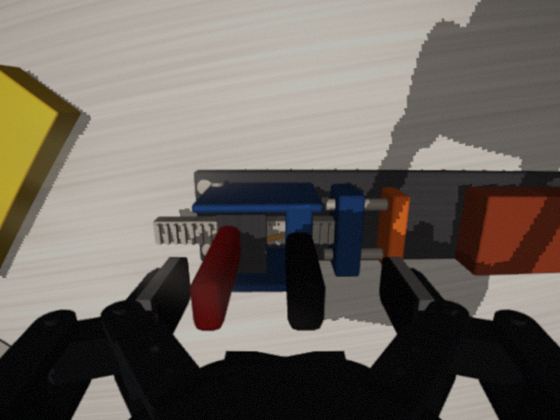

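Emit:
play_rows([
  {"fingers":-0.2,"dx":0,"dy":0,"dz":0,"turn":0},
  {"fingers":-0.2,"dx":0,"dy":0,"dz":0,"turn":0},
  {"fingers":-0.2,"dx":0,"dy":0,"dz":0,"turn":0},
  {"fingers":-0.2,"dx":0,"dy":0,"dz":0,"turn":0},
  {"fingers":-0.2,"dx":0,"dy":0,"dz":0,"turn":0},
  {"fingers":-0.2,"dx":0,"dy":0,"dz":0,"turn":0},
], squeeze=30)

```text
clock: 15.05
position: [0.4622, -0.0962, 0.0845]
ee_rot: [0.002, 0.76, 0.649, 0.006]
contact_force: [-0.2, -2.7, -0.2]
width: 0.0508
```

Emit:
play_rows([
  {"fingers":-0.2,"dx":0,"dy":-3,"dz":0,"turn":0},
  {"fingers":-0.12,"dx":0,"dy":0,"dz":0,"turn":0},
  {"fingers":-0.04,"dx":0,"dy":2,"dz":0,"turn":0},
  {"fingers":0.04,"dx":0,"dy":2,"dz":0,"turn":0},
  {"fingers":0.12,"dx":0,"dy":2,"dz":0,"turn":0},
  {"fingers":0.2,"dx":0,"dy":2,"dz":0,"turn":0},
  {"fingers":0.24,"dx":0,"dy":2,"dz":0,"turn":0},
  {"fingers":0.24,"dx":0,"dy":0,"dz":0,"turn":0},
  {"fingers":0.24,"dx":0,"dy":0,"dz":0,"turn":0},
])

```text
clock: 15.8
position: [0.4633, -0.0928, 0.0861]
ee_rot: [0.007, 0.759, 0.651, 0.004]
contact_force: [-1.1, -3.3, 2.7]
width: 0.0327
```

```bash
python3 m.py w8
```

```text
15.8 [ 0.4632695  -0.09279902  0.08605254] (np.float64(81.19434661213506), array([ 0.01490407, -0.00487968, -0.99987702])) 0.03272066743371686 [-1.1 -3.3  2.7] holder frame tcp [[-0.1206 -0.0016]]
trigger_grip 0.61 [261.1, 272.3] x [243. 276.] y [222. 316.] [[-0.1282  0.0123]] [-0.1347 -0.1229]
trigger_grip 0.42 [421.1, 222.4] x [405. 435.] y [187. 264.] [[-0.073   0.0315]] [-0.0786 -0.068 ]
trigger_grip 0.4 [142.3, 404.0] x [134. 151.] y [399. 413.] [[-0.1814 -0.0534]] [-0.1852 -0.1774]
pad_block 0.92 [420.1, 225.5] x [406. 435.] y [186.32 264.  ] [[-0.0416  0.0044]] [-0.0499 -0.0327]
jaw_block 0.87 [373.0, 224.5] x [359. 392.] y [181. 268.] [[-0.0698  0.0057]] [-0.0778 -0.0589]
stone 0.6 [25.9, 132.3] x [ 0.9 77. ] y [ 65. 246.] [[-0.2612  0.0577]] [-0.2768 -0.2311]
```

Emit:
play_rows([
  {"fingers":0.1,"dx":-1,"dy":-2,"dz":0,"turn":0},
  {"fingers":0,"dx":0,"dy":-2,"dz":-1,"turn":0},
  {"fingers":-0.1,"dx":0,"dy":-2,"dz":-1,"turn":0},
  {"fingers":-0.2,"dx":0,"dy":-1,"dz":-1,"turn":0},
  {"fingers":-0.35,"dx":0,"dy":-1,"dz":-1,"turn":0},
  {"fingers":-0.35,"dx":0,"dy":0,"dz":0,"turn":0},
  {"fingers":-0.35,"dx":0,"dy":0,"dz":0,"turn":0},
  {"fingers":-0.35,"dx":0,"dy":0,"dz":0,"turn":0},
])

```text
clock: 16.72
position: [0.4623, -0.0983, 0.0808]
ee_rot: [0.004, 0.761, 0.649, 0.007]
contact_force: [-0.1, -1.2, 0.2]
width: 0.0579
```

```bash
python3 m.py w9
```

```text
16.7167 [ 0.46229514 -0.09831402  0.08078274] (np.float64(80.97767902873235), array([ 0.01507842,  0.00266411, -0.99988277])) 0.05789366810021418 [-0.1 -1.2  0.2] holder frame tcp [[-0.1262 -0.0015]]
trigger_grip 0.93 [234.4, 276.5] x [210. 251.] y [226. 325.] [[-0.1427  0.0136]] [-0.1511 -0.137 ]
pad_block 0.7 [433.2, 225.0] x [415. 449.] y [187. 266.] [[-0.0414  0.0063]] [-0.052  -0.0321]
pad_block 0.42 [428.5, 225.3] x [368. 447.] y [188. 267.] [[-0.0441  0.0061]] [-0.0787 -0.0333]
jaw_block 0.77 [385.3, 223.0] x [369. 404.] y [183. 268.] [[-0.0698  0.0083]] [-0.0789 -0.0593]
jaw_block 0.67 [432.0, 225.7] x [415. 448.] y [187. 267.] [[-0.0431  0.0066]] [-0.0528 -0.0338]
stone 0.67 [515.1, 230.5] x [474. 558.] y [186.44 271.  ] [[0.0067 0.0037]] [-0.0185  0.0346]
stone 0.56 [26.3, 135.8] x [ 1. 79.] y [ 65. 251.] [[-0.2613  0.0569]] [-0.2764 -0.2314]
```

Emit:
play_rows([
  {"fingers":-0.2,"dx":0,"dy":0,"dz":0,"turn":0},
  {"fingers":-0.12,"dx":0,"dy":1,"dz":0,"turn":0},
  {"fingers":-0.04,"dx":0,"dy":2,"dz":0,"turn":0},
  {"fingers":0.04,"dx":0,"dy":2,"dz":0,"turn":0},
  {"fingers":0.12,"dx":0,"dy":2,"dz":0,"turn":0},
  {"fingers":0.2,"dx":0,"dy":2,"dz":0,"turn":0},
  {"fingers":0.24,"dx":0,"dy":2,"dz":0,"turn":0},
  {"fingers":0.24,"dx":0,"dy":0,"dz":0,"turn":0},
  {"fingers":0.24,"dx":0,"dy":0,"dz":0,"turn":0},
  {"fingers":0.1,"dx":-1,"dy":-2,"dz":0,"turn":0},
  {"fingers":0,"dx":0,"dy":-2,"dz":-1,"turn":0},
  {"fingers":-0.1,"dx":0,"dy":-2,"dz":-1,"turn":0},
  {"fingers":-0.2,"dx":0,"dy":-1,"dz":-1,"turn":0},
  {"fingers":-0.35,"dx":0,"dy":-1,"dz":-1,"turn":0},
  {"fingers":-0.35,"dx":0,"dy":0,"dz":0,"turn":0},
  {"fingers":-0.35,"dx":0,"dy":0,"dz":0,"turn":0},
  {"fingers":-0.35,"dx":0,"dy":0,"dz":0,"turn":0},
])

```text
clock: 18.38
position: [0.4619, -0.1002, 0.0774]
ee_rot: [0.008, 0.759, 0.651, 0.004]
contact_force: [0.6, -0.4, 1.0]
width: 0.0575
```

```bash
python3 m.py w10
```

```text
18.3833 [ 0.46185912 -0.10022415  0.07742892] (np.float64(81.1975980280889), array([ 0.0169243 , -0.00764907, -0.99982752])) 0.0574671075361986 [ 0.6 -0.4  1. ] holder frame tcp [[-0.1282 -0.0014]]
trigger_grip 0.96 [235.7, 278.4] x [213. 255.] y [228. 330.] [[-0.1435  0.0149]] [-0.151  -0.1371]
trigger_grip 0.55 [330.5, 220.8] x [216. 516.] y [170. 322.] [[-0.1131  0.0354]] [-0.1488 -0.0527]
pad_block 0.73 [332.5, 221.3] x [216. 517.] y [170. 322.] [[-0.1017  0.01  ]] [-0.1648  0.0029]
pad_block 0.63 [464.4, 228.6] x [445. 480.] y [191. 271.] [[-0.0276  0.006 ]] [-0.0388 -0.0184]
jaw_block 0.77 [414.6, 230.4] x [397. 437.] y [185. 275.] [[-0.0568  0.0057]] [-0.0666 -0.0442]
stone 0.68 [521.2, 233.3] x [481. 558.] y [189. 276.] [[0.0048 0.0044]] [-0.0193  0.028 ]
stone 0.57 [25.7, 134.1] x [ 1. 81.] y [ 63. 252.] [[-0.2621  0.0575]] [-0.2768 -0.2311]
stone 0.47 [333.2, 224.9] x [216. 519.] y [169. 322.] [[-0.1017  0.0091]] [-0.1642  0.0023]
```

Emit:
play_rows([
  {"fingers":-0.2,"dx":0,"dy":0,"dz":1,"turn":0},
  {"fingers":-0.12,"dx":0,"dy":1,"dz":0,"turn":0},
  {"fingers":-0.04,"dx":0,"dy":2,"dz":0,"turn":0},
  {"fingers":0.04,"dx":0,"dy":2,"dz":0,"turn":0},
  {"fingers":0.12,"dx":0,"dy":2,"dz":0,"turn":0},
  {"fingers":0.2,"dx":0,"dy":2,"dz":0,"turn":0},
  {"fingers":0.24,"dx":0,"dy":2,"dz":0,"turn":0},
  {"fingers":0.24,"dx":0,"dy":0,"dz":0,"turn":0},
  {"fingers":0.24,"dx":0,"dy":0,"dz":0,"turn":0},
])

```text
clock: 19.38
position: [0.4634, -0.0929, 0.0809]
ee_rot: [0.014, 0.758, 0.652, 0.002]
contact_force: [-0.8, -2.1, 3.1]
width: 0.0322
```

```bash
python3 m.py w11; python3 - <<'E'
import cv2
cv2.imwrite('pics/w11c.png',cv2.resize(cv2.imread('pics/w11.png')[150:350,200:560],None,fx=2.2,fy=2.2))
E
```

```text
19.3833 [ 0.4634233  -0.09292161  0.08087289] (np.float64(81.41380626256894), array([ 0.02117993, -0.01797936, -0.999614  ])) 0.032184224233531816 [-0.8 -2.1  3.1] holder frame tcp [[-0.1207 -0.0017]]
trigger_grip 0.88 [256.5, 275.9] x [242. 276.] y [225. 324.] [[-0.1292  0.0138]] [-0.1341 -0.1225]
trigger_grip 0.62 [468.2, 225.9] x [405. 489.] y [190. 268.] [[-0.0595  0.0329]] [-0.0807 -0.0523]
pad_block 0.87 [475.3, 226.0] x [453.   489.72] y [190. 268.] [[-0.0129  0.0065]] [-0.026  -0.0043]
pad_block 0.65 [465.9, 227.1] x [405. 489.] y [190. 267.] [[-0.0183  0.0058]] [-0.0534 -0.0046]
jaw_block 0.69 [429.1, 227.7] x [409. 449.] y [185. 272.] [[-0.0406  0.006 ]] [-0.0519 -0.0292]
jaw_block 0.52 [522.6, 233.8] x [485. 558.] y [188. 275.] [[0.0154 0.0027]] [-0.0075  0.038 ]
stone 0.87 [23.5, 133.7] x [ 0.   76.54] y [ 62. 245.] [[-0.2602  0.0563]] [-0.2748 -0.2293]
stone 0.66 [519.7, 232.9] x [485. 558.] y [188. 275.] [[0.0126 0.0037]] [-0.0083  0.0369]
```

View pics/w11c.png

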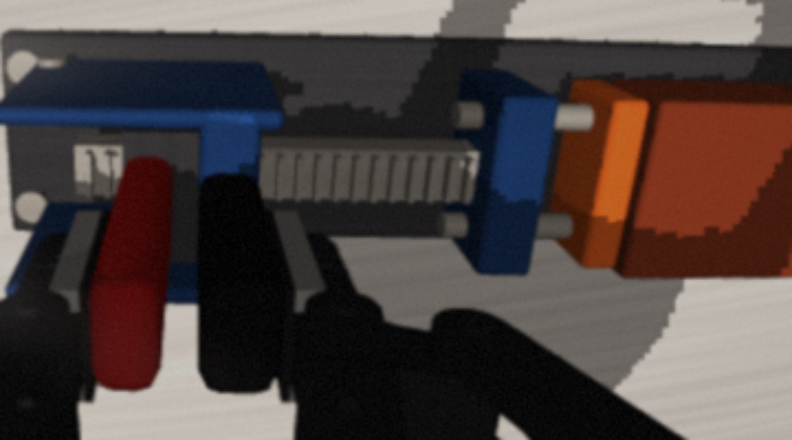

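The crop shows the pad (crop x≈640) touching the stone's near end with nearly full spring gap to the jaw. The stone is not fully home yet. I'll release, then do the last squeeze in small steps.

Emit:
play_rows([
  {"fingers":0.1,"dx":-1,"dy":-2,"dz":0,"turn":0},
  {"fingers":0,"dx":0,"dy":-2,"dz":-1,"turn":0},
  {"fingers":-0.1,"dx":0,"dy":-2,"dz":0,"turn":0},
  {"fingers":-0.2,"dx":0,"dy":-1,"dz":-1,"turn":0},
  {"fingers":-0.35,"dx":0,"dy":-1,"dz":0,"turn":0},
  {"fingers":-0.35,"dx":0,"dy":0,"dz":0,"turn":0},
  {"fingers":-0.35,"dx":0,"dy":0,"dz":0,"turn":0},
  {"fingers":-0.35,"dx":0,"dy":0,"dz":0,"turn":0},
  {"fingers":-0.2,"dx":0,"dy":0,"dz":0,"turn":0},
  {"fingers":-0.12,"dx":0,"dy":1,"dz":0,"turn":0},
  {"fingers":-0.06,"dx":0,"dy":2,"dz":0,"turn":0},
  {"fingers":0,"dx":0,"dy":2,"dz":0,"turn":0},
  {"fingers":0.03,"dx":0,"dy":1,"dz":0,"turn":0},
  {"fingers":0.03,"dx":0,"dy":0,"dz":0,"turn":0},
  {"fingers":0.03,"dx":0,"dy":0,"dz":0,"turn":0},
])

```text
clock: 20.88
position: [0.4621, -0.0973, 0.0786]
ee_rot: [0.015, 0.757, 0.653, 0.001]
contact_force: [-2.0, -3.7, 1.0]
width: 0.0414
```

```bash
python3 m.py w12; python3 - <<'E'
from h import *
t=get_image('scene'); save(t,'s12.png')
for n in ['pad_block','jaw_block','stone','stop']:
    for m in masks_of(t,n)[:2]: print(n,round(m['p'],2),m['xy'],m['region'].sum())
E
```

```text
20.8833 [ 0.46213199 -0.09730654  0.07864079] (np.float64(81.5218038133906), array([ 0.02077437, -0.02191174, -0.99954405])) 0.04143254546483205 [-2.  -3.7  1. ] holder frame tcp [[-0.1252 -0.0012]]
trigger_grip 0.72 [248.6, 281.5] x [229. 268.] y [227. 330.] [[-0.1361  0.0134]] [-0.1427 -0.1295]
trigger_grip 0.16 [445.7, 231.5] x [426. 470.] y [186.24 275.  ] [[-0.0726  0.0325]] [-0.079  -0.0645]
pad_block 0.88 [489.4, 232.8] x [469. 508.] y [191. 272.] [[-0.0102  0.0043]] [-0.0222  0.001 ]
pad_block 0.67 [334.0, 221.8] x [215. 520.] y [169. 322.] [[-0.0983  0.0096]] [-0.1633  0.0067]
jaw_block 0.9 [448.1, 230.8] x [427. 469.] y [186. 275.] [[-0.0355  0.006 ]] [-0.0474 -0.0236]
stone 0.75 [530.7, 237.0] x [500. 558.] y [190. 278.] [[0.0131 0.0032]] [-0.0054  0.0302]
stone 0.75 [29.1, 133.2] x [ 1. 81.] y [ 61. 250.] [[-0.2601  0.0569]] [-0.2773 -0.2304]
stone 0.61 [258.5, 259.5] x [230. 295.] y [211. 327.] [[-0.1394 -0.0124]] [-0.1554 -0.1191]
pad_block 0.43 [243.8, 213.3] 1390
jaw_block 0.39 [252.0, 213.2] 100
stone 0.89 [278.1, 199.4] 484
stone 0.77 [175.4, 246.8] 711
stop 0.42 [299.6, 198.0] 35
```

Emit:
play_rows([
  {"fingers":0.06,"dx":0,"dy":1,"dz":0,"turn":0},
  {"fingers":0.1,"dx":0,"dy":1,"dz":0,"turn":0},
  {"fingers":0.1,"dx":0,"dy":0,"dz":0,"turn":0},
  {"fingers":0.1,"dx":0,"dy":0,"dz":0,"turn":0},
])

```text
clock: 21.72
position: [0.4624, -0.0958, 0.079]
ee_rot: [0.016, 0.757, 0.653, 0.0]
contact_force: [-0.2, -4.6, 1.5]
width: 0.0386
```

```bash
python3 m.py w13|grep -v trigger
```

```text
21.7167 [ 0.46236409 -0.09584398  0.0790259 ] (np.float64(81.5649138538766), array([ 0.02136817, -0.02345561, -0.99949649])) 0.03861762936708744 [-0.2 -4.6  1.5] holder frame tcp [[-0.1237 -0.0012]]
pad_block 0.95 [487.7, 230.2] x [470. 506.] y [191. 272.] [[-0.0099  0.0058]] [-0.0203  0.001 ]
jaw_block 0.43 [259.6, 262.6] x [234. 294.] y [212. 327.] [[-0.1375 -0.0151]] [-0.152  -0.1182]
stone 0.97 [28.1, 134.5] x [ 1.  79.2] y [ 61.  247.2] [[-0.2599  0.0561]] [-0.2766 -0.2304]
stone 0.6 [330.8, 222.0] x [214. 518.] y [169. 320.] [[-0.099   0.0104]] [-0.1618  0.0048]
stone 0.59 [528.5, 237.6] x [499. 558.] y [190. 278.] [[0.0134 0.0028]] [-0.0044  0.0319]
```

```bash
cat > e.py <<'E'
from h import *
import sys
def edges(n):
    p=cv2.imread(f'pics/{n}.png')[:,:,::-1].astype(int); r,g,b=p[...,0],p[...,1],p[...,2]
    org=(r>60)&(g>.38*r)&(g<.7*r)&(b<.35*r); org[:,:350]=0;org[300:]=0
    blu=(b>1.5*r)&(b>25); blu[:,:350]=0; blu[300:]=0
    o=[];w=[]
    for y in range(205,256,3):
        xo=np.nonzero(org[y])[0]; xb=np.nonzero(blu[y])[0]
        if len(xo)>5 and len(xb)>5: o.append((np.percentile(xb,98),xo.max(),y))
    return np.array(o)
for n in sys.argv[1:]:
    o=edges(n); print(n,np.median(o,0),np.median(o[:,1]-o[:,0]))
E
python3 e.py w9 w10 w11 w12 w13
```

```text
w9 [402.48 559.   229.  ] 156.51999999999998
w10 [435.46 559.   229.  ] 122.62
w11 [447.4 559.  229. ] 110.62
w12 [467.38 559.   229.  ] 91.60000000000002
w13 [469.38 559.   229.  ] 89.60000000000002
```

Emit:
play_rows([
  {"fingers":0.14,"dx":0,"dy":1,"dz":0,"turn":0},
  {"fingers":0.17,"dx":0,"dy":1,"dz":0,"turn":0},
  {"fingers":0.17,"dx":0,"dy":0,"dz":0,"turn":0},
  {"fingers":0.17,"dx":0,"dy":0,"dz":0,"turn":0},
])

```text
clock: 22.3
position: [0.4626, -0.0944, 0.0794]
ee_rot: [0.017, 0.757, 0.653, 0.0]
contact_force: [-1.3, -4.0, 2.6]
width: 0.0359
```

```bash
python3 m.py w14|grep -v trigger; python3 - <<'E'
from h import *
from m import f
s=get_state(); im=get_image('wrist')
g=lambda x,z:f(unproj(im,[[x,230]],z,s)[:,:2])[0,0]
p=im['pixels']; print([(x,*p[215,x]) for x in range(440,540,3)])
cv2.imwrite('pics/w14c.png',cv2.resize(p[170:300,400:560,::-1],None,fx=4.5,fy=4.5,interpolation=cv2.INTER_CUBIC))
E
```

```text
22.3 [ 0.46256256 -0.09443638  0.07936175] (np.float64(81.60874908185741), array([ 0.02177755, -0.02496186, -0.99945117])) 0.03589596597206273 [-1.3 -4.   2.6] holder frame tcp [[-0.1223 -0.0011]]
pad_block 0.89 [484.7, 231.0] x [470. 504.] y [192. 272.] [[-0.0101  0.0054]] [-0.0187  0.0014]
jaw_block 0.67 [447.9, 231.1] x [429.06 474.  ] y [187. 275.] [[-0.0326  0.0058]] [-0.0432 -0.0176]
jaw_block 0.46 [331.6, 220.7] x [212. 520.] y [168. 320.] [[-0.0971  0.0107]] [-0.1619  0.008 ]
stone 0.94 [27.2, 132.1] x [ 0.08 78.  ] y [ 61. 246.] [[-0.2593  0.0572]] [-0.2761 -0.2299]
stone 0.7 [526.7, 234.2] x [497. 558.] y [191. 278.] [[0.0133 0.0049]] [-0.0045  0.0328]Traceback (most recent call last):
  File "<stdin>", line 2, in <module>
  File "m.py", line 6, in <module>
    s=get_state(); im=get_image('wrist'); save(im,sys.argv[1]+'.png')
                                                  ~~~~~~~~^^^
IndexError: list index out of range
```

Emit:
play_rows([
  {"fingers":0.19,"dx":0,"dy":0.5,"dz":0,"turn":0},
  {"fingers":0.19,"dx":0,"dy":0,"dz":0,"turn":0},
  {"fingers":0.19,"dx":0,"dy":0,"dz":0,"turn":0},
  {"fingers":0.19,"dx":0,"dy":0,"dz":0,"turn":0},
  {"fingers":0.19,"dx":0,"dy":0,"dz":0,"turn":0},
  {"fingers":0.19,"dx":0,"dy":0,"dz":0,"turn":0},
])

```text
clock: 23.1
position: [0.4626, -0.094, 0.0794]
ee_rot: [0.017, 0.757, 0.654, 0.0]
contact_force: [-1.5, -4.1, 3.1]
width: 0.0346
```

```bash
python3 m.py w15|grep -v trigger; python3 - <<'E'
import cv2
a=cv2.imread('pics/w15.png')[170:300,400:560];b=cv2.imread('pics/w10.png')[170:300,370:530]
cv2.imwrite('pics/cmp.png',cv2.resize(cv2.hconcat([b,a]),None,fx=2.5,fy=2.5,interpolation=cv2.INTER_CUBIC))
E
```

```text
23.1 [ 0.46263307 -0.09403738  0.07944264] (np.float64(81.61543482956495), array([ 0.02186735, -0.02518798, -0.99944354])) 0.034564041493235505 [-1.5 -4.1  3.1] holder frame tcp [[-0.1219 -0.0011]]
pad_block 0.88 [486.1, 230.0] x [470. 504.] y [192.   271.48] [[-0.009  0.006]] [-0.0184  0.0017]
pad_block 0.64 [526.8, 234.8] x [496. 558.] y [191. 277.] [[0.0163 0.0033]] [-0.0025  0.0361]
jaw_block 0.95 [449.4, 231.9] x [430. 474.] y [187. 275.] [[-0.0312  0.0053]] [-0.0422 -0.0171]
stone 0.89 [27.6, 132.8] x [ 0. 78.] y [ 61. 246.] [[-0.2589  0.0568]] [-0.2759 -0.2296]
stone 0.64 [528.0, 237.0] x [495. 558.] y [190. 278.] [[0.0149 0.0032]] [-0.0049  0.0337]
```

View pics/cmp.png

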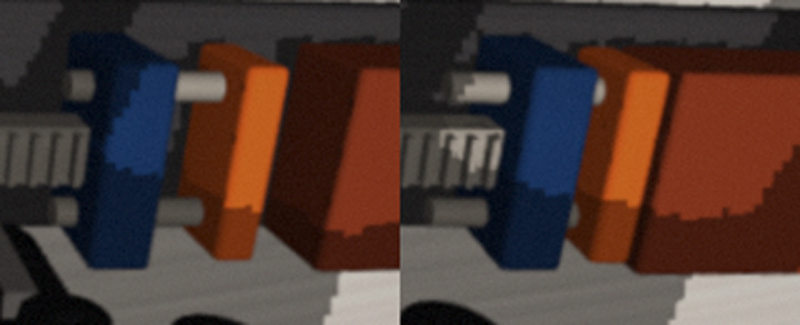

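```bash
python3 -c "
from rig import *
print(sign_off())"
```

```text
the job is handed in; nothing more can be done
None
```

I laid the red-brown whetstone on the rests and let go of it. I then pumped the trigger four times by the trigger and handle only, and handed the job in at about 23 s with the trigger still held.

**Stone position:** it lines up with the stop to within 1–2 mm sideways. My readings of the gap to the stop after release disagreed, about 6–7 mm from the close picture and about 10–11 mm from a later one. The jaw then pushed it home: the pad front stayed put while the jaw kept advancing.

**Pad compression:** the last picture shows the pad flat against the stone. Three estimates gave about 7.7, 8.1 and 9.2 mm against the 8 mm target. I did not measure the clamping force itself.

**Forces and other checks:** every wrist force I read stayed under 6 N, and the final finger opening was 34.6 mm. The tool ended tilted about 2°, because small pose errors built up over the moves. I meant to leave everything else alone, but I took no final overview picture to confirm that nothing else moved.

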